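Find and reject the roller arm with the worn pivot

ROBOT

A 6-joint arm with a two-finger parallel gripper is mounted at the origin on the work surface. World frame = base frame: x ahead of the robot, y to its left, z up, the work surface at z = 0. Lengths are in mm, angles in rad, forces in N, time in s.
With the tool pointing down it reaches from about 250 to 800 mm from the base axis. Payload 8.5 kg.
Tool frame: the origin (TCP) lies at the very end of the fingers, on their centre line; the grasp point (between the pads) lies 19 mm behind it; y points along the fingers, x is the direction in which the jaws open and shut, and the axes are right-handed (so a half turn about y gives the same grasp; the last joint's range is limited). The gripper opens to 85 mm and grips with 20 to 120 N. Pads are 22 mm wide; open, the fingers measure 114 mm over their backs; the gripper's body (76 mm by 85 mm) begins 54 mm behind the grasp point. The pads swing forward as they close: fully open they stand 13 mm farther back than shut.
Start: joints at [-1.334, 0.238, -0.013, 1.319, 0, 1.571], TCP at [123.149, -510.307, 231.276] pointing down, gripper open.
Joint ranges: [-2.66, 2.66], [-1.03, 1.9], [-1.14, 1.46], [-1.82, 2.27], [-1.45, 1.34], [-3.14, 3.14]. Speed limits (rad/s): [2.22, 2.22, 2.79, 3.14, 3.14, 3.14].

INTERFACE

Orientations are given as a rotation vector (axis times angle).
In Python, from bench import env gives the robot as it stands.
- The arm moves only by the tool step_arm, never from a script. Its argument "rows" is a list of rows, each a list of 7 numbers: the turn, a rotation vector about the world's x, y, z in units of 4 degrees (1.0 is 4 degrees), then the shift along the world's x, y, z in units of 0.02 m (1.0 is 0.02 m), then the opening, from 0 (shut) to 1 (fully open). In form: [[rx, ry, rz, dx, dy, dz, grip], ...]. A call has 1 to 12 rows; each row shifts and turns the commanded pose from where the row before left it; what a row does not reach is not made up. A row lasts 1/10 s, in which the tool goes at most 50 mm and 8.59 degrees, less where a joint would pass 70% of its speed; a pose out of reach is approached as far as the arm can. A call with a number of a shift or a turn outside -1 to 1 is refused whole. A call with a gripper value outside its range is refused whole. The fingers move at their own pace and stop on an object; "grip_force" is the grip in N (left out, the last holds). Time passes only in rows, so rows that do not move let the fingers close. It gives the time, the measured TCP pose, the force and the opening at its end, in the units of the state.
- env.state(): the state, without advancing time (a new reading comes with each control period).
- env.camera(name): name is "scene" or "side" or "wrist"; returns a dict with "img" (420x560x3 uint8, blue, green, red), "camera_matrix" (3x3 intrinsics, pixels), "distortion" ([k1, k2, p1, p2, k3] as OpenCV has them; the pictures are not rectified), "R" (3x3) and "t" (3): a world point X has camera coordinates R X + t; the wrist camera has in their place "tool_from_camera" (4x4, takes a point from camera to tool coordinates, whose origin is the TCP and whose axes are the tool frame's). Camera axes: x right, y down, z forward; pixel columns grow to the right and rows downward; lengths in mm; the calibration is good to about 2 mm. A picture is of the moment at which its call begins: read the wrist's pose just before it. There is no depth.
- env.sign_off(): hands the job in, once; it reports no verdict.
The state is a dict: "t": time; "joint_pos": joint angles; "qvel": joint speeds; "joint_efforts": joint torques, N m; "tcp_pos": TCP position; "eef_rot": TCP orientation; "force": force on the tool from outside, world axes, zero at the start; "torque": the same for the moment, N m; "opening": opening from 0.0 (shut) to 1.0 (fully open).
Only numpy, scipy, OpenCV 4.12 (cv2) and the standard library are available. Lean on these libraries where they do the work, as an engineer would, in place of code of your own. Each camera call takes 0.05 s, during which the arm holds its last target. There are 200 camera calls.

TASK

Three tape-guide roller arms stand in the rack, and one of them has a worn pivot with far more side play than the others. Feel all three, one after the other from left to right as the robot sees them: with the fingers open around the roller, press it gently to the left and then to the right until its play runs out on each side. Then lift the worn one out by its steel post and set it down gently (do not drop it), upright, inside the dark grey reject tray; leave the two sound ones in their nests and do not disturb anything else.

Things in the scene. Friction and masses are not known exactly. Their poses are not given: they have to be found in the camera images.
- rack: Dark steel plate fixed to the table, 160 x 350 x 8 mm (x -60 to +100, y -175 to +175), origin on the table under the middle nest; +x roughly away from the robot, +y to its left; yaw varies. Three nests in a row along y, 110 mm apart: grey walls 6 mm thick, 16 mm above the plate, 92 x 46 mm inside. In each stands one roller-arm unit; all look alike, which one is worn changes.
- nest_left (a point): Centre of the floor of the left (+y) nest, 8 mm above the table, rack's axes. Each unit (0.5 to 0.8 kg): aluminium block 90 (x) x 44 (y) x 28 mm high, 1 mm loose all round in its nest; at its middle, above this point, an upright steel post 24 mm in diameter, 28 to 72 mm above the nest floor (grip it between 42 and 72 mm; the arm turns around its foot).
- nest_mid (a point): Same point of the middle nest. Each unit's flat steel arm (12 mm wide, 29 to 37 mm above the nest floor) turns about the post's vertical axis and points along -x, towards the robot. At its end stands a rubber roller 22 mm in diameter, axis 75 mm from the post's axis, 38 to 70 mm above the nest floor. It turns with light friction (0.5 to 2 N at the roller).
- nest_right (a point): Same point of the right (-y) nest. Arms start within 1 mm of straight and stay where left (no spring). Sound pivot: the roller moves about 1 mm to either side, then stops hard, though the block may also shift and twist in its nest, up to 3 mm more at the roller either way. Worn pivot: the roller moves about 11 mm to either side. Press with 3 to 10 N; rollers bear 18 N at most.
- tray: Dark grey open plastic reject tray, fixed, empty: 240 (x) x 180 (y) mm outside, walls 5 mm thick and 45 mm high, floor 5 mm thick; origin under its centre, its yaw varies.
- spare_roller: Bystander: small bare steel roller standing on the rack behind the nests, 26 mm across, 36 mm tall; origin under its foot
- grease_jar: Bystander: small white jar with a black cap standing on the rack behind the nests, 34 mm across, 45 mm tall; origin under its foot

How it is judged (in metres and radians):
On the way, in this order (a step that is already met when the one before it is completed fails the run):
1. the roller in the left nest is pressed to the left until its play runs out (over 1.2 N), its block in its nest (((horizontal distance between unit_p_c0 and nest_left below 0.012 m and contact force between the fingers and unit_p_arm_c0 above 1.2 N and horizontal distance between unit_p_arm_c0 and unit_p_c3 above 0.0416 m) or (horizontal distance between unit_q_c0 and nest_left below 0.012 m and contact force between the fingers and unit_q_arm_c0 above 1.2 N and horizontal distance between unit_q_arm_c0 and unit_q_c3 above 0.0439 m) or (horizontal distance between unit_r_c0 and nest_left below 0.012 m and contact force between the fingers and unit_r_arm_c0 above 1.2 N and horizontal distance between unit_r_arm_c0 and unit_r_c3 above 0.0416 m))), for 0.05 s.
2. the roller in the left nest is pressed to the right until its play runs out (over 1.2 N), its block in its nest (((horizontal distance between unit_p_c0 and nest_left below 0.012 m and contact force between the fingers and unit_p_arm_c0 above 1.2 N and horizontal distance between unit_p_arm_c0 and unit_p_c2 above 0.0416 m) or (horizontal distance between unit_q_c0 and nest_left below 0.012 m and contact force between the fingers and unit_q_arm_c0 above 1.2 N and horizontal distance between unit_q_arm_c0 and unit_q_c2 above 0.0439 m) or (horizontal distance between unit_r_c0 and nest_left below 0.012 m and contact force between the fingers and unit_r_arm_c0 above 1.2 N and horizontal distance between unit_r_arm_c0 and unit_r_c2 above 0.0416 m))), for 0.05 s.
3. the roller in the middle nest is pressed to the left until its play runs out (over 1.2 N), its block in its nest (((horizontal distance between unit_p_c0 and nest_mid below 0.012 m and contact force between the fingers and unit_p_arm_c0 above 1.2 N and horizontal distance between unit_p_arm_c0 and unit_p_c3 above 0.0416 m) or (horizontal distance between unit_q_c0 and nest_mid below 0.012 m and contact force between the fingers and unit_q_arm_c0 above 1.2 N and horizontal distance between unit_q_arm_c0 and unit_q_c3 above 0.0439 m) or (horizontal distance between unit_r_c0 and nest_mid below 0.012 m and contact force between the fingers and unit_r_arm_c0 above 1.2 N and horizontal distance between unit_r_arm_c0 and unit_r_c3 above 0.0416 m))), for 0.05 s.
4. the roller in the middle nest is pressed to the right until its play runs out (over 1.2 N), its block in its nest (((horizontal distance between unit_p_c0 and nest_mid below 0.012 m and contact force between the fingers and unit_p_arm_c0 above 1.2 N and horizontal distance between unit_p_arm_c0 and unit_p_c2 above 0.0416 m) or (horizontal distance between unit_q_c0 and nest_mid below 0.012 m and contact force between the fingers and unit_q_arm_c0 above 1.2 N and horizontal distance between unit_q_arm_c0 and unit_q_c2 above 0.0439 m) or (horizontal distance between unit_r_c0 and nest_mid below 0.012 m and contact force between the fingers and unit_r_arm_c0 above 1.2 N and horizontal distance between unit_r_arm_c0 and unit_r_c2 above 0.0416 m))), for 0.05 s.
5. the roller in the right nest is pressed to the left until its play runs out (over 1.2 N), its block in its nest (((horizontal distance between unit_p_c0 and nest_right below 0.012 m and contact force between the fingers and unit_p_arm_c0 above 1.2 N and horizontal distance between unit_p_arm_c0 and unit_p_c3 above 0.0416 m) or (horizontal distance between unit_q_c0 and nest_right below 0.012 m and contact force between the fingers and unit_q_arm_c0 above 1.2 N and horizontal distance between unit_q_arm_c0 and unit_q_c3 above 0.0439 m) or (horizontal distance between unit_r_c0 and nest_right below 0.012 m and contact force between the fingers and unit_r_arm_c0 above 1.2 N and horizontal distance between unit_r_arm_c0 and unit_r_c3 above 0.0416 m))), for 0.05 s.
6. the roller in the right nest is pressed to the right until its play runs out (over 1.2 N), its block in its nest (((horizontal distance between unit_p_c0 and nest_right below 0.012 m and contact force between the fingers and unit_p_arm_c0 above 1.2 N and horizontal distance between unit_p_arm_c0 and unit_p_c2 above 0.0416 m) or (horizontal distance between unit_q_c0 and nest_right below 0.012 m and contact force between the fingers and unit_q_arm_c0 above 1.2 N and horizontal distance between unit_q_arm_c0 and unit_q_c2 above 0.0439 m) or (horizontal distance between unit_r_c0 and nest_right below 0.012 m and contact force between the fingers and unit_r_arm_c0 above 1.2 N and horizontal distance between unit_r_arm_c0 and unit_r_c2 above 0.0416 m))), for 0.05 s.
At the end, for the whole second after the job is handed in: The block of the worn unit stands upright (within 7 degrees) on the floor of the reject tray, its centre within the tray's walls, released; both sound units stand upright in their nests within 8 mm of where they began (x of unit_q_c0 in the frame of tray between -0.085 and 0.085 m and y of unit_q_c0 in the frame of tray between -0.062 and 0.062 m and z of unit_q_c0 in the frame of tray below 0.026 m and angle between unit_q_c0's own z axis and vertical below 0.12 rad and distance of each of unit_p_c0, unit_r_c0 from where it was at the start of the episode below 0.008 m and angle between each of unit_p_c0, unit_r_c0's own z axis and vertical below 0.08 rad); the robot touches nothing.
It fails at once if a roller is pressed by the fingers with more than 18 N (contact force between the fingers and unit_p_arm_c0 above 18 N or contact force between the fingers and unit_q_arm_c0 above 18 N or contact force between the fingers and unit_r_arm_c0 above 18 N).
It fails at once if a sound unit is pulled out of its nest (moved more than 12 mm) (distance of any of unit_p_c0, unit_r_c0 from where it was at the start of the episode above 0.012 m).
It fails at once if the worn unit is dropped or slammed into the tray (more than 80 N) (contact force between unit_q_c0 and tray above 80 N).
It fails at once if the worn unit is let go in the air (more than about 15 mm above where it stands) (height (world z) of unit_q_c0 above 0.035 m and contact force between the fingers and unit_q_c0 below 0.05 N and contact force between the fingers and unit_q_c1 below 0.05 N and contact force between the fingers and unit_q_arm_c0 below 0.05 N and contact force between the fingers and unit_q_arm_c1 below 0.05 N).
It fails at once if a bystander is shifted by more than 30 mm (distance of any of spare_roller, grease_jar, tape_roll_c0, calculator_c0, screwdriver_c0, cup_c0, scissors_c0 from where it was at the start of the episode above 0.03 m).
It also fails if it takes over 69 s, if anything falls off the work surface, if the arm or the gripper's body presses on something with over 40 N, if the wrist force passes 120 N, or if a joint passes its speed limit or range.

## Working session

There is one attempt and no reset: what is moved stays moved. The work goes in short steps, Python scripts to look and compute and a tool call to move; the robot and the scene stay as the last step left them, time stands still between calls to the robot, and variables do not carry over. Pictures are saved under pics/ and viewed, about 8 in all and at most 12, crops included, and the job is handed in when it is done.

Besides the shell and the picture viewer there is one more tool, called after "Call:" as a command line: name --pt "numbers of a row" for each row, then --argument value for the rest. step_arm: Moves the arm, as the interface text tells. Shifts and turns lie within -1 to 1; 1 stands for 0.02 m of shift or 4 degrees of turn. Its arguments: {"type":"object","properties":{"rows":{"type":"array"},"grip_force":{"type":"number"}},"required":["rows"]}

```bash
ls; mkdir -p pics
python3 - <<'E'
from bench import env
import cv2
print(env.state())
for n in ("scene","side"):
    c=env.camera(n); cv2.imwrite(f"pics/{n}0.png",c["img"]); print(n,c["camera_matrix"],c["distortion"],c["R"],c["t"])
E
```

```text
pics
{'t': 0.0, 'joint_pos': array([-1.33403753e+00,  2.38786152e-01, -1.42478391e-02,  1.31916285e+00,
        2.58972320e-05,  1.57080211e+00]), 'qvel': array([ 0.00015494, -0.00176979, -0.00214343,  0.00061272,  0.00066654,
        0.00118265]), 'joint_efforts': array([-1.23746457e-03, -5.38771462e+01,  3.46439445e+01,  1.84672675e-02,
       -7.67469101e-05,  1.98546468e-05]), 'tcp_pos': array([ 123.05524174, -509.96756025,  230.67728159]), 'eef_rot': array([-1.31101697,  1.03380626, -1.03199586]), 'force': array([0.26041161, 0.07977397, 0.09346806]), 'torque': array([-0.01745922,  0.01786443, -0.02866461]), 'opening': 0.9999071462768903}
scene [[534.37624629   0.         281.61764019]
 [  0.         534.37624629 197.42727307]
 [  0.           0.           1.        ]] [-0.11079426  0.          0.          0.          0.        ] [[-0.60289366  0.79768949 -0.01451615]
 [ 0.61908173  0.45627024 -0.63918329]
 [-0.5032465  -0.39434623 -0.76891742]] [ 376.73356778 -338.55144951 1219.09703681]
side [[447.54662579   0.         279.93598567]
 [  0.         447.54662579 213.59360415]
 [  0.           0.           1.        ]] [0.04868779 0.         0.         0.         0.        ] [[-0.75198129 -0.65900747  0.01527399]
 [-0.50164281  0.55707593 -0.66183147]
 [ 0.42764311 -0.50534697 -0.74949704]] [466.44431124 339.29566716 673.23176596]
```

View pics/scene0.png

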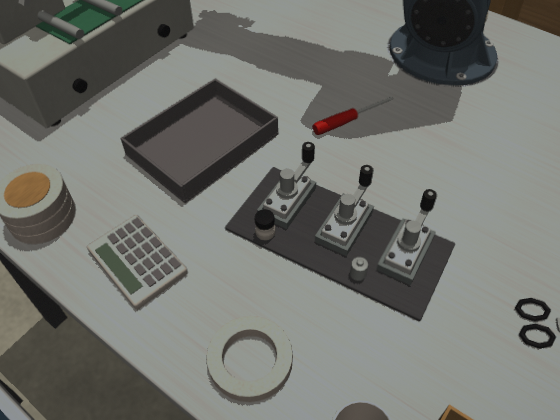

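View pics/side0.png

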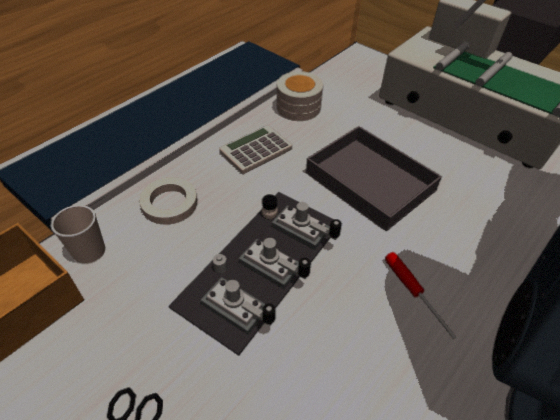

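The scene view shows three units: post tops near (412,228), (347,200) and (287,177), running left to right for the robot. The rollers are near (429,194), (366,170) and (308,147), and the tray's top rim corners are at (123,140), (215,82) and (277,122). The side view agrees: posts at (232,285), (269,244), (302,209), and rollers at (269,313), (304,267), (335,228).

```bash
cat > h.py <<'E'
import numpy as np, cv2
from scipy.spatial.transform import Rotation as Rot
from bench import env
def ray(c,px):
    u=cv2.undistortPoints(np.array([[px]],float),c["camera_matrix"],np.array(c["distortion"]))[0,0]
    d=np.array([u[0],u[1],1.]);R=np.array(c["R"]);t=np.array(c["t"]).ravel()
    return -R.T@t, R.T@d
def onz(c,px,z):
    o,d=ray(c,px); return o+d*(z-o[2])/d[2]
def tri(c1,p1,c2,p2):
    A=[];b=[]
    for c,p in((c1,p1),(c2,p2)):
        o,d=ray(c,p); d/=np.linalg.norm(d); P=np.eye(3)-np.outer(d,d); A.append(P); b.append(P@o)
    return np.linalg.solve(sum(A),sum(b))
def wristcam():
    s=env.state(); c=env.camera("wrist")
    T=np.eye(4);T[:3,:3]=Rot.from_rotvec(s["eef_rot"]).as_matrix();T[:3,3]=s["tcp_pos"]
    M=np.linalg.inv(T@np.array(c["tool_from_camera"])); c["R"]=M[:3,:3]; c["t"]=M[:3,3]
    return c,s
E
python3 - <<'E'
from h import *
s=env.camera("scene");d=env.camera("side")
np.set_printoptions(precision=1,suppress=True)
P=dict(postL=((413,226),(232,285)),postM=((348,197),(269,244)),postR=((287,175),(302,208)),
 rolL=((430,194),(268,308)),rolM=((367,170),(304,262)),rolR=((309,147),(336,223)))
for k,(a,b) in P.items(): print(k,tri(s,a,d,b),onz(s,a,80),onz(d,b,80))
for n,a in dict(c1=(276,170),c2=(227,228),c3=(418,307),c4=(453,241)).items(): print("rack",n,onz(s,a,8))
for a in((276,195),(240,345),(173,306)): print("rack side",onz(d,a,8))
for a in((123,140),(215,82),(277,122),(182,178)): print("tray s",onz(s,a,45))
for a in((307,166),(362,130),(439,179),(387,212)): print("tray d",onz(d,a,45))
print(Rot.from_rotvec(env.state()["eef_rot"]).as_matrix(), env.camera("wrist")["tool_from_camera"],env.camera("wrist")["camera_matrix"])
E
```

```text
postL [554.2 197.7  79.5] [554.2 196.7  80. ] [554.  199.1  80. ]
postM [566.1  90.3  80.1] [564.5  86.7  80. ] [565.8  94.   80. ]
postR [580.5 -19.9  74.1] [584.  -18.4  80. ] [577.1 -13.8  80. ]
rolL [480.7 189.2  78.3] [481.7 188.5  80. ] [480. 191.  80.]
rolM [494.9  80.2  77.2] [497.1  80.8  80. ] [493.7  82.4  80. ]
rolR [506.8 -29.2  76.5] [510.  -26.7  80. ] [505.4 -27.2  80. ]
rack c1 [534.1 -81.3   8. ]
rack c2 [687.4 -67.3   8. ]
rack c3 [629.2 260.5   8. ]
rack c4 [486.9 249.8   8. ]
rack side [683.  -58.2   8. ]
rack side [496.1 243.9   8. ]
rack side [637.3 270.5   8. ]
tray s [ 668.3 -335.3   45. ]
tray s [ 440.2 -309.5   45. ]
tray s [ 462.  -133.2   45. ]
tray s [ 671.4 -179.3   45. ]
tray d [ 667.8 -144.7   45. ]
tray d [ 649.6 -333.5   45. ]
tray d [ 429. -304.   45.]
tray d [ 460.7 -146.5   45. ]
[[ 0.2 -0.   1. ]
 [-1.   0.   0.2]
 [-0.  -1.   0. ]] [[   1.     0.    -0.    -0.2]
 [   0.    -0.3    1.  -142.8]
 [   0.    -1.    -0.3   71.2]
 [   0.     0.     0.     1. ]] [[333.    0.  284.4]
 [  0.  333.  215.1]
 [  0.    0.    1. ]]
```

Call:
step_arm --pt "0 0 -0.055 0.6 1 0 0.6" --pt "0 0 -0.055 0.6 1 0 0.6" --pt "0 0 -0.055 0.6 1 0 0.6" --pt "0 0 -0.055 0.6 1 0 0.6" --pt "0 0 -0.055 0.6 1 0 0.6" --pt "0 0 -0.055 0.6 1 0 0.6" --pt "0 0 -0.055 0.6 1 0 0.6" --pt "0 0 -0.055 0.6 1 0 0.6" --pt "0 0 -0.055 0.6 1 0 0.6" --pt "0 0 -0.055 0.6 1 0 0.6" --grip_force 40

```text
t: 1.3
tcp_pos: [243.5, -309.4, 231.3]
eef_rot: [-1.296, 1.062, -1.062]
force: [-0.2, -0.1, 0.5]
opening: 0.604
```

Call:
step_arm --pt "0 0 -0.055 0.6 1 0 0.6" --pt "0 0 -0.055 0.6 1 0 0.6" --pt "0 0 -0.055 0.6 1 0 0.6" --pt "0 0 -0.055 0.6 1 0 0.6" --pt "0 0 -0.055 0.6 1 0 0.6" --pt "0 0 -0.055 0.6 1 0 0.6" --pt "0 0 -0.055 0.6 1 0 0.6" --pt "0 0 -0.055 0.6 1 0 0.6" --pt "0 0 -0.055 0.6 1 0 0.6" --pt "0 0 -0.055 0.6 1 0 0.6"

```text
t: 2.3
tcp_pos: [363.5, -109.4, 231.4]
eef_rot: [-1.28, 1.09, -1.091]
force: [0.1, -0.0, -0.6]
opening: 0.599
```

Call:
step_arm --pt "0 0 -0.055 0.6 1 0 0.6" --pt "0 0 -0.055 0.6 1 0 0.6" --pt "0 0 -0.055 0.6 1 0 0.6" --pt "0 0 -0.055 0.6 1 0 0.6" --pt "0 0 -0.055 0.6 1 0 0.6" --pt "0 0 -0.055 0.6 1 0 0.6" --pt "0 0 -0.055 0.6 1 0 0.6" --pt "0 0 -0.055 0.6 1 0 0.6" --pt "0 0 -0.055 0.6 1 0 0.6" --pt "0 0 -0.055 0.6 1 0 0.6" --pt "0 0 0 0 0 0 0.6" --pt "0 0 0 0 0 0 0.6"

```text
t: 3.5
tcp_pos: [485.2, 73.6, 231.0]
eef_rot: [-1.266, 1.11, -1.093]
force: [0.0, 0.1, 0.9]
opening: 0.598
```

Run:
```python
from h import *
c,s=wristcam(); cv2.imwrite("pics/w1.png",c["img"]); print(s["t"],s["tcp_pos"],s["force"],s["opening"],Rot.from_rotvec(s["eef_rot"]).as_matrix().round(3))
```

```text
3.5 [485.21160748  73.58706193 230.97297512] [0.0494513  0.05378564 0.86259321] 0.5983320899252261 [[ 0.143 -0.003  0.99 ]
 [-0.99   0.013  0.143]
 [-0.013 -1.    -0.001]]
```

View pics/w1.png

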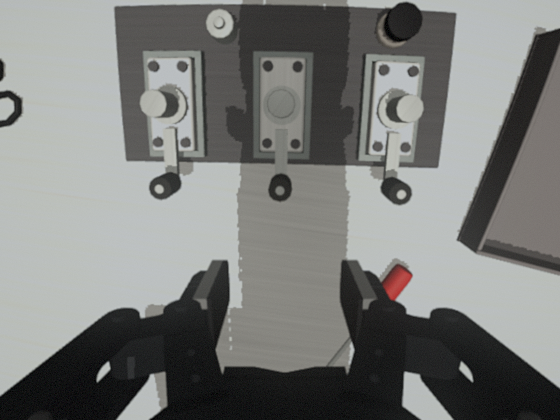

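The wrist view shows the post tops at about (153,102), (282,101) and (408,107), with left on the image's left side. The roller-top hubs are at about (158,188), (280,190) and (404,194).

Run:
```python
from h import *
np.set_printoptions(precision=1,suppress=True)
c,s=wristcam()
for n,p in dict(L=(153,102),M=(281,101),R=(409,107)).items(): print("post",n,onz(c,p,80))
for n,p in dict(L=(158,188),M=(280,190),R=(404,194)).items(): print("rol",n,onz(c,p,78))
for p in((116,6),(456,13),(438,166),(126,160)): print("rack",onz(c,p,8))
print("tray",onz(c,(459,239),45))
```

```text
post L [554.  199.4  80. ]
post M [569.3  90.7  80. ]
post R [580.9 -17.6  80. ]
rol L [478.6 192.1  78. ]
rol M [492.9  80.8  78. ]
rol R [505.9 -31.7  78. ]
rack [644.3 273.2   8. ]
rack [686.  -69.7   8. ]
rack [530.9 -89.    8. ]
rack [487.2 256.1   8. ]
tray [ 461.5 -115.4   45. ]
```

Call:
step_arm --pt "-0.19 0 -0.28 -0.05 1 0 0.6" --pt "0 0 0 -0.05 1 0 0.6" --pt "0 0 0 -0.05 1 0 0.6" --pt "0 0 0 -0.05 1 0 0.6" --pt "0 0 0 -0.05 1 0 0.6" --pt "0 0 0 0 0.9 -0.5 0.6" --pt "0 0 0 0 0 -1 0.6" --pt "0 0 0 0 0 -1 0.6" --pt "0 0 0 0 0 -1 0.6" --pt "0 0 0 0 0 -1 0.6" --pt "0 0 0 0 0 0 0.6" --pt "0 0 0 0 0 0 0.6"

```text
t: 4.8
tcp_pos: [492.0, 126.2, 141.1]
eef_rot: [-1.272, 1.079, -1.004]
force: [0.4, 0.6, -0.1]
opening: 0.601
```

Run:
```python
from h import *
c,s=wristcam(); cv2.imwrite("pics/w2.png",c["img"]); print(s["t"],s["tcp_pos"],s["force"],s["opening"],Rot.from_rotvec(s["eef_rot"]).as_matrix().round(3))
```

```text
4.8 [491.98464282 126.18335359 141.10026608] [ 0.37546828  0.62447287 -0.10181784] 0.6013247513161724 [[ 0.217 -0.015  0.976]
 [-0.975  0.053  0.217]
 [-0.055 -0.998 -0.003]]
```

View pics/w2.png

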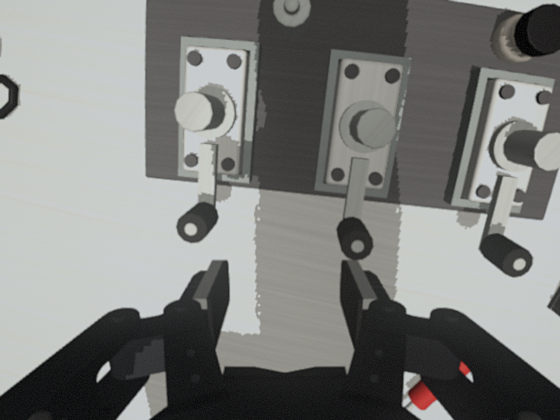

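Run:
```python
from h import *
s=env.state();print(s["joint_pos"].round(3),s["qvel"].round(3),s["joint_efforts"].round(1))
```

```text
[ 0.218  0.259 -0.224  1.091  0.055  3.141] [-0.002 -0.011  0.012 -0.001 -0.001  0.001] [  0.  -51.9  31.3   0.    0.2  -0. ]
```

Joint 6 reached its limit, so the pose was not met: the view shows the rollers at (197,222), (355,238) and (515,262), with the tool over the gap between the left and middle units. I'll turn the tool half round, which gives the same jaw axis, while moving over to the left unit.

Call:
step_arm --pt "0 0 1 0 0 0 0.6" --pt "0 0 1 0 0 0 0.6" --pt "-0.38 -0.1 0.9 0 0 0 0.6" --pt "-0.38 -0.1 0.9 0 0 0 0.6" --pt "0 0 1 0 0.3 0 0.6" --pt "0 0 1 0 0.3 0 0.6" --pt "0 0 1 0 0.3 0 0.6" --pt "0 0 1 0 0.3 0 0.6" --pt "0 0 1 0 0.3 0 0.6" --pt "0 0 1 0 0.3 0 0.6" --pt "0 0 1 0 0.3 0 0.6" --pt "0 0 1 0 0.3 0 0.6"

```text
t: 6.05
tcp_pos: [492.9, 174.5, 142.6]
eef_rot: [-1.541, 0.414, -0.411]
force: [0.0, -0.6, -0.2]
opening: 0.601
```

Call:
step_arm --pt "0 0 1 0 0 0 0.6" --pt "0 0 1 0 0 0 0.6" --pt "0 0 1 0 0 0 0.6" --pt "0 0 1 0 0 0 0.6" --pt "0 0 1 0 0 0 0.6" --pt "0 0 1 0 0 0 0.6" --pt "0 0 1 0 0 0 0.6" --pt "0 0 1 0 0 0 0.6" --pt "0 0 1 0 0 0 0.6" --pt "0 0 1 0 0 0 0.6" --pt "0 0 1 0 0 0 0.6" --pt "0 0 1 0 0 0 0.6"

```text
t: 7.25
tcp_pos: [492.9, 174.2, 142.6]
eef_rot: [-1.567, -0.248, 0.242]
force: [-1.1, -1.0, -0.5]
opening: 0.6
```

Call:
step_arm --pt "0 0 1 0 0 0 0.6" --pt "0 0 1 0 0 0 0.6" --pt "0 0 1 0 0 0 0.6" --pt "0 0 1 0 0 0 0.6" --pt "0 0 1 0 0 0 0.6" --pt "0 0 1 0 0 0 0.6" --pt "0 0 1 0 0 0 0.6" --pt "0 0 1 0 0 0 0.6" --pt "0 0 1 0 0 0 0.6" --pt "0 0 1 0 0 0 0.6" --pt "0 0 1 0 0 0 0.6" --pt "0 0 1 0 0 0 0.6"

```text
t: 8.45
tcp_pos: [492.9, 174.2, 142.6]
eef_rot: [-1.39, -0.901, 0.889]
force: [-0.1, 0.6, 0.6]
opening: 0.601
```

```bash
cat > st.py <<'E'
from h import *
np.set_printoptions(precision=2,suppress=True)
s=env.state();R=Rot.from_rotvec(s["eef_rot"]).as_matrix()
phi=np.degrees(np.arctan2(R[1,0],R[0,0]))
y=R[:,1]; a=np.cross(y,[0,0,-1])
print("t",s["t"],"tcp",s["tcp_pos"],"F",s["force"],"open",round(s["opening"],3),"q",s["joint_pos"])
print("jaw yaw",phi.round(2),"yaw fix units",(((97.07-phi+180)%360-180)/4).round(2),"tilt fix units",np.degrees(a[:2])/4)
E
python3 st.py
```

```text
t 8.45 tcp [492.91 174.25 142.57] F [-0.14  0.62  0.56] open 0.601 q [ 0.34  0.27 -0.2   1.09 -0.01  0.77]
jaw yaw 65.87 yaw fix units 7.8 tilt fix units [0.06 0.17]
```

Call:
step_arm --pt "0 0 1 -0.13 0.17 0 0.6" --pt "0 0 1 -0.13 0.17 0 0.6" --pt "0 0 1 -0.13 0.17 0 0.6" --pt "0 0 1 -0.13 0.17 0 0.6" --pt "0 0 1 -0.13 0.17 0 0.6" --pt "0 0 1 0 0 0 0.6" --pt "0 0 1 0 0 0 0.6" --pt "0 0.1 0.8 0 0 -0.5 0.6" --pt "0 0 0 0 0 -1 0.6" --pt "0 0 0 0 0 -0.5 0.6" --pt "0 0 0 0 0 0 0.6" --pt "0 0 0 0 0 0 0.6"

```text
t: 9.65
tcp_pos: [479.5, 191.0, 102.0]
eef_rot: [-1.153, -1.301, 1.295]
force: [-0.3, 0.0, -1.1]
opening: 0.599
```

```bash
python3 st.py
python3 - <<'E'
from h import *
c,s=wristcam(); cv2.imwrite("pics/w3.png",c["img"])
E
```

```text
t 9.65 tcp [479.5  191.01 101.98] F [-0.26  0.   -1.05] open 0.599 q [ 0.38  0.3  -0.28  0.99 -0.    0.26]
jaw yaw 96.89 yaw fix units 0.05 tilt fix units [-0.01  0.07]
```

View pics/w3.png

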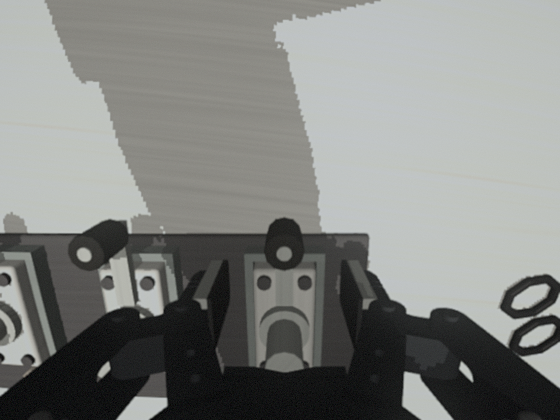

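The left roller hub, at (286,252), lies midway between the fingers at (213,290) and (355,290), so I'll go down around it.

Call:
step_arm --pt "0 0 0 0 0 -0.6 0.6" --pt "0 0 0 0 0 -0.8 0.6" --pt "0 0 0 0 0 -0.8 0.6" --pt "0 0 0 0 0 -0.8 0.6" --pt "0 0 0 0 0 0 0.6" --pt "0 0 0 0 0 0 0.6"

```text
t: 10.3
tcp_pos: [479.1, 190.8, 41.3]
eef_rot: [-1.152, -1.3, 1.295]
force: [-0.3, 0.8, -0.4]
opening: 0.599
```

Call:
step_arm --pt "0 0 0 -0.03 0.25 0 0.6" --pt "0 0 0 -0.03 0.2 0 0.6" --pt "0 0 0 0 0.1 0 0.6" --pt "0 0 0 0 0 0 0.6"

```text
t: 10.7
tcp_pos: [478.2, 202.4, 41.7]
eef_rot: [-1.153, -1.302, 1.295]
force: [-0.6, 0.4, -0.3]
opening: 0.6
```

Call:
step_arm --pt "0 0 0 0 0.05 0 0.6" --pt "0 0 0 0 0.05 0 0.6" --pt "0 0 0 0 0.05 0 0.6" --pt "0 0 0 0 0 0 0.6"

```text
t: 11.1
tcp_pos: [478.0, 204.9, 41.3]
eef_rot: [-1.153, -1.301, 1.295]
force: [0.8, -0.3, -0.3]
opening: 0.601
```

Call:
step_arm --pt "0 0 0 0 0.05 0 0.6" --pt "0 0 0 0 0 0 0.6"

```text
t: 11.3
tcp_pos: [477.9, 205.8, 41.2]
eef_rot: [-1.153, -1.3, 1.295]
force: [-0.1, -0.5, 0.2]
opening: 0.601
```

Call:
step_arm --pt "0 0 0 0 0.05 0 0.6" --pt "0 0 0 0 0 0 0.6"

```text
t: 11.5
tcp_pos: [477.9, 206.8, 41.3]
eef_rot: [-1.153, -1.3, 1.295]
force: [-0.7, -0.9, -0.8]
opening: 0.602
```

Call:
step_arm --pt "0 0 0 0 0.05 0 0.6" --pt "0 0 0 0 0 0 0.6"

```text
t: 11.7
tcp_pos: [478.0, 207.9, 41.3]
eef_rot: [-1.153, -1.301, 1.295]
force: [-0.1, -0.7, -0.5]
opening: 0.6
```

Call:
step_arm --pt "0 0 0 0 0.05 0 0.6" --pt "0 0 0 0 0 0 0.6"

```text
t: 11.9
tcp_pos: [478.0, 209.0, 41.3]
eef_rot: [-1.153, -1.301, 1.295]
force: [0.7, -0.1, -0.4]
opening: 0.599
```

Call:
step_arm --pt "0 0 0 0 0.05 0 0.6" --pt "0 0 0 0 0 0 0.6"

```text
t: 12.1
tcp_pos: [478.0, 210.0, 41.3]
eef_rot: [-1.153, -1.301, 1.295]
force: [-1.3, 0.0, -0.5]
opening: 0.6
```

Call:
step_arm --pt "0 0 0 0 0.05 0 0.6" --pt "0 0 0 0 0 0 0.6"

```text
t: 12.3
tcp_pos: [478.0, 211.0, 41.3]
eef_rot: [-1.153, -1.301, 1.295]
force: [-0.6, -1.0, 0.7]
opening: 0.598
```

Call:
step_arm --pt "0 0 0 0 0.05 0 0.6" --pt "0 0 0 0 0 0 0.6"

```text
t: 12.5
tcp_pos: [478.0, 212.0, 41.3]
eef_rot: [-1.153, -1.301, 1.295]
force: [-0.0, -0.5, -0.1]
opening: 0.6
```

Call:
step_arm --pt "0 0 0 0 0.05 0 0.6" --pt "0 0 0 0 0 0 0.6"

```text
t: 12.7
tcp_pos: [478.0, 213.0, 41.3]
eef_rot: [-1.153, -1.301, 1.295]
force: [0.7, -0.4, -0.1]
opening: 0.598
```

Run:
```python
from h import *
s=env.state(); print(s["force"],s["torque"],s["tcp_pos"])
c=env.camera("side"); cv2.imwrite("pics/s4.png",cv2.resize(c["img"][180:360,160:400],None,fx=3,fy=3))
```

```text
[ 0.67250721 -0.36555939 -0.11139935] [-0.06887594  0.09616478  0.0238838 ] [478.02866088 212.98321393  41.31553894]
```

View pics/s4.png

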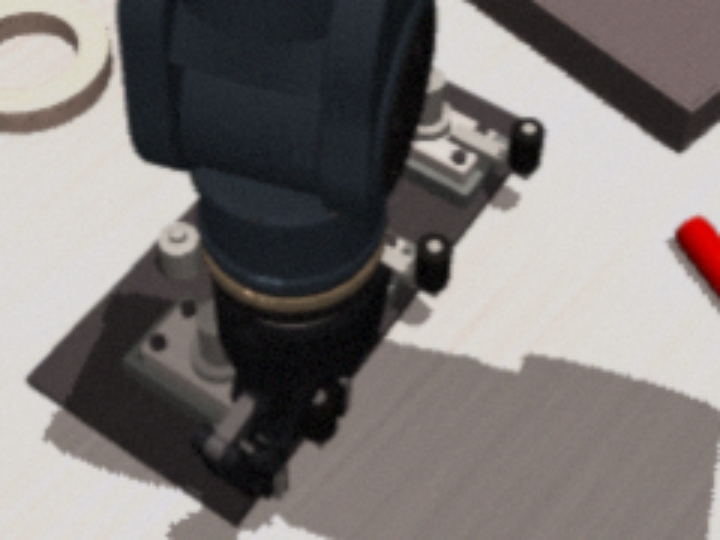

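The gripper hides the left roller in the side view; the middle and right rollers at (433,262) and (525,145) look untouched. The forces are still at noise level, so I'll go on in 1 mm steps.

Call:
step_arm --pt "0 0 0 0 0.05 0 0.6" --pt "0 0 0 0 0 0 0.6"

```text
t: 12.95
tcp_pos: [478.0, 213.9, 41.3]
eef_rot: [-1.153, -1.301, 1.295]
force: [0.9, -1.2, 0.3]
opening: 0.6
```

Call:
step_arm --pt "0 0 0 0 0.05 0 0.6" --pt "0 0 0 0 0 0 0.6"

```text
t: 13.15
tcp_pos: [478.0, 215.0, 41.3]
eef_rot: [-1.153, -1.301, 1.295]
force: [-0.6, -0.8, -0.0]
opening: 0.6
```

Call:
step_arm --pt "0 0 0 0 0.05 0 0.6" --pt "0 0 0 0 0 0 0.6"

```text
t: 13.35
tcp_pos: [478.0, 216.0, 41.3]
eef_rot: [-1.153, -1.301, 1.295]
force: [0.2, 0.2, 0.5]
opening: 0.601
```

Call:
step_arm --pt "0 0 0 0 0.05 0 0.6" --pt "0 0 0 0 0 0 0.6"

```text
t: 13.55
tcp_pos: [478.0, 216.8, 41.3]
eef_rot: [-1.153, -1.301, 1.295]
force: [-0.2, -1.0, -0.5]
opening: 0.599
```

Call:
step_arm --pt "0 0 0 0 0.05 0 0.6" --pt "0 0 0 0 0 0 0.6"

```text
t: 13.75
tcp_pos: [477.8, 217.8, 41.3]
eef_rot: [-1.153, -1.3, 1.295]
force: [-0.7, -1.1, 0.2]
opening: 0.6
```

Call:
step_arm --pt "0 0 0 0 0.05 0 0.6" --pt "0 0 0 0 0 0 0.6"

```text
t: 13.95
tcp_pos: [477.8, 218.7, 41.3]
eef_rot: [-1.153, -1.3, 1.296]
force: [-1.7, -3.6, 1.8]
opening: 0.601
```

Call:
step_arm --pt "0 0 0 0 0.05 0 0.6" --pt "0 0 0 0 0 0 0.6"

```text
t: 14.15
tcp_pos: [477.7, 219.1, 41.3]
eef_rot: [-1.154, -1.299, 1.296]
force: [-0.7, -6.4, 2.8]
opening: 0.598
```

Run:
```python
from h import *
c,s=wristcam(); print(s["force"],s["torque"],s["tcp_pos"])
cv2.imwrite("pics/w5.png",c["img"])
```

```text
[-0.65358636 -6.44082037  2.76771298] [-1.31777035  0.35968781 -0.06143588] [477.7365816  219.09898024  41.31255744]
```

View pics/w5.png

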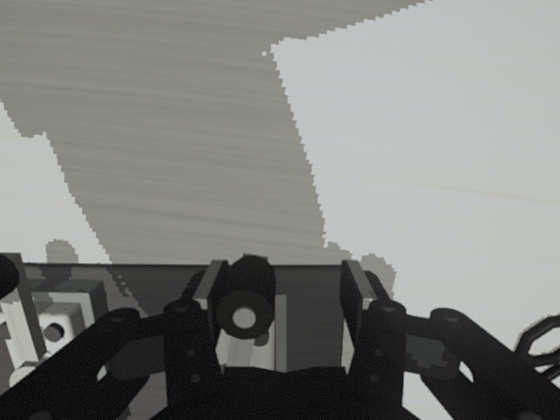

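The force is 6.4 N at y=219. The roller, at (245,315), is about 14 mm left of straight, so the left unit shows large play. Next is its right side.

Call:
step_arm --pt "0 0 0 0.05 -0.6 0 0.6" --pt "0 0 0 0.05 -0.6 0 0.6" --pt "0 0 0 0.05 -0.2 0 0.6" --pt "0 0 0 0.05 -0.2 0 0.6" --pt "0 0 0 0.05 -0.2 0 0.6" --pt "0 0 0 0.05 -0.2 0 0.6" --pt "0 0 0 0.05 -0.2 0 0.6" --pt "0 0 0 0 -0.1 0 0.6" --pt "0 0 0 0 -0.1 0 0.6" --pt "0 0 0 0 0 0 0.6"

```text
t: 15.2
tcp_pos: [485.1, 171.7, 41.3]
eef_rot: [-1.153, -1.301, 1.295]
force: [0.4, 0.1, 0.9]
opening: 0.602
```

Call:
step_arm --pt "0 0 0 0 -0.05 0 0.6" --pt "0 0 0 0 0 0 0.6"

```text
t: 15.4
tcp_pos: [485.0, 170.8, 41.3]
eef_rot: [-1.153, -1.301, 1.295]
force: [-0.6, -0.3, 0.3]
opening: 0.598
```

Call:
step_arm --pt "0 0 0 0 -0.05 0 0.6" --pt "0 0 0 0 0 0 0.6"

```text
t: 15.6
tcp_pos: [485.1, 169.9, 41.4]
eef_rot: [-1.153, -1.301, 1.295]
force: [0.2, 0.7, 0.4]
opening: 0.599
```

Call:
step_arm --pt "0 0 0 0 -0.05 0 0.6" --pt "0 0 0 0 0 0 0.6"

```text
t: 15.8
tcp_pos: [485.0, 168.8, 41.3]
eef_rot: [-1.153, -1.301, 1.295]
force: [-0.3, -0.5, -0.5]
opening: 0.597
```

Call:
step_arm --pt "0 0 0 0 -0.05 0 0.6" --pt "0 0 0 0 -0.05 0 0.6" --pt "0 0 0 0 0 0 0.6"

```text
t: 16.1
tcp_pos: [485.1, 166.8, 41.3]
eef_rot: [-1.153, -1.301, 1.295]
force: [-0.3, -0.6, -0.1]
opening: 0.599
```

Call:
step_arm --pt "0 0 0 0 -0.05 0 0.6" --pt "0 0 0 0 0 0 0.6"

```text
t: 16.3
tcp_pos: [485.0, 165.8, 41.3]
eef_rot: [-1.153, -1.301, 1.295]
force: [-0.0, 0.9, -0.1]
opening: 0.6
```

Call:
step_arm --pt "0 0 0 0 -0.05 0 0.6" --pt "0 0 0 0 0 0 0.6"

```text
t: 16.5
tcp_pos: [485.0, 164.8, 41.3]
eef_rot: [-1.153, -1.301, 1.295]
force: [0.4, 1.3, -0.1]
opening: 0.596
```

Call:
step_arm --pt "0 0 0 0 -0.05 0 0.6" --pt "0 0 0 0 0 0 0.6"

```text
t: 16.7
tcp_pos: [485.0, 164.3, 41.4]
eef_rot: [-1.152, -1.301, 1.294]
force: [-0.0, 4.9, 0.6]
opening: 0.6
```

Call:
step_arm --pt "0 0 0 0 -0.03 0 0.6" --pt "0 0 0 0 0 0 0.6"

```text
t: 16.9
tcp_pos: [485.1, 163.9, 41.4]
eef_rot: [-1.152, -1.302, 1.294]
force: [-1.0, 5.8, 1.0]
opening: 0.597
```

Call:
step_arm --pt "0 0 0 -0.08 0.7 0 0.6" --pt "0 0 0 0 0 1 0.6" --pt "0 0 0 0 0 1 0.6" --pt "0 0 0 0 0 1 0.6" --pt "0 0 0 0.1 -0.97 0 0.6" --pt "0 0 0 0.1 -0.97 0 0.6" --pt "0 0 0 0.1 -0.97 0 0.6" --pt "0 0 0 0.1 -0.97 0 0.6" --pt "0 0 0 0.1 -0.97 0 0.6" --pt "0 0 0 0 0 0 0.6"

```text
t: 17.9
tcp_pos: [493.3, 78.9, 101.2]
eef_rot: [-1.154, -1.298, 1.295]
force: [-0.4, -0.3, -0.8]
opening: 0.599
```

```bash
python3 st.py
python3 - <<'E'
from h import *
c,s=wristcam(); cv2.imwrite("pics/w6.png",c["img"])
E
```

```text
t 17.9 tcp [493.26  78.87 101.19] F [-0.42 -0.28 -0.76] open 0.599 q [ 0.16  0.27 -0.32  0.98 -0.    0.04]
jaw yaw 96.77 yaw fix units 0.07 tilt fix units [0.01 0.05]
```

View pics/w6.png

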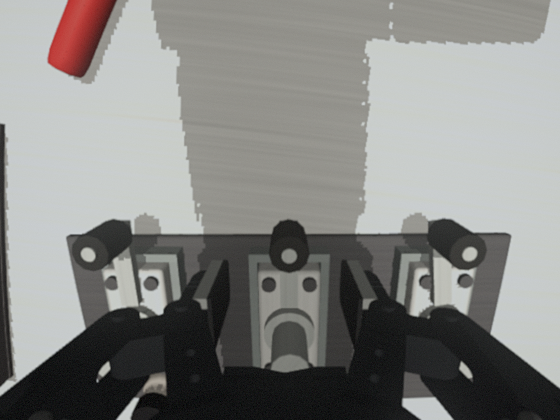

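The middle roller's hub at (290,255) sits nearly centred between the fingers. The left roller at (468,254) is now swung to its right. Going down.

Call:
step_arm --pt "0 0 0 0 0 -0.6 0.6" --pt "0 0 0 0 0 -0.8 0.6" --pt "0 0 0 0 0 -0.8 0.6" --pt "0 0 0 0 0 -0.8 0.6" --pt "0 0 0 -0.05 0.35 0 0.6" --pt "0 0 0 -0.03 0.25 0 0.6" --pt "0 0 0 0 0.1 0 0.6" --pt "0 0 0 0 0 0 0.6"

```text
t: 18.75
tcp_pos: [492.3, 95.1, 42.1]
eef_rot: [-1.153, -1.302, 1.295]
force: [0.5, -0.6, -0.3]
opening: 0.597
```

Call:
step_arm --pt "0 0 0 0 0.05 0 0.6" --pt "0 0 0 0 0 0 0.6"

```text
t: 18.95
tcp_pos: [492.0, 95.3, 41.7]
eef_rot: [-1.153, -1.301, 1.295]
force: [-0.1, -0.3, 0.2]
opening: 0.6
```

Call:
step_arm --pt "0 0 0 0 0.05 0 0.6" --pt "0 0 0 0 0 0 0.6"

```text
t: 19.15
tcp_pos: [491.9, 96.2, 41.4]
eef_rot: [-1.153, -1.301, 1.295]
force: [0.0, 0.7, 0.6]
opening: 0.599
```

Call:
step_arm --pt "0 0 0 0 0.05 0 0.6" --pt "0 0 0 0 0 0 0.6"

```text
t: 19.35
tcp_pos: [491.8, 97.2, 41.3]
eef_rot: [-1.153, -1.3, 1.295]
force: [0.4, -0.9, -0.5]
opening: 0.6
```

Call:
step_arm --pt "0 0 0 0 0.05 0 0.6" --pt "0 0 0 0 0 0 0.6"

```text
t: 19.55
tcp_pos: [491.6, 98.1, 41.3]
eef_rot: [-1.153, -1.3, 1.295]
force: [-1.7, -2.1, 0.3]
opening: 0.598
```

Call:
step_arm --pt "0 0 0 0 0.05 0 0.6" --pt "0 0 0 0 0 0 0.6"

```text
t: 19.75
tcp_pos: [491.5, 99.1, 41.2]
eef_rot: [-1.153, -1.3, 1.296]
force: [-0.4, -3.2, 0.9]
opening: 0.598
```

Call:
step_arm --pt "0 0 0 0 0.03 0 0.6" --pt "0 0 0 0 0 0 0.6"

```text
t: 19.95
tcp_pos: [491.5, 99.4, 41.3]
eef_rot: [-1.153, -1.299, 1.296]
force: [-1.8, -5.2, 2.1]
opening: 0.599
```

Call:
step_arm --pt "0 0 0 0.08 -0.8 0 0.6" --pt "0 0 0 0.08 -0.5 0 0.6" --pt "0 0 0 0.03 -0.1 0 0.6" --pt "0 0 0 0 -0.1 0 0.6" --pt "0 0 0 0 0 0 0.6"

```text
t: 20.45
tcp_pos: [495.7, 70.0, 41.3]
eef_rot: [-1.153, -1.301, 1.295]
force: [-0.4, 0.1, -0.2]
opening: 0.604
```

Call:
step_arm --pt "0 0 0 0 -0.05 0 0.6" --pt "0 0 0 0 -0.05 0 0.6" --pt "0 0 0 0 0 0 0.6"

```text
t: 20.75
tcp_pos: [495.6, 68.0, 41.3]
eef_rot: [-1.153, -1.301, 1.295]
force: [0.2, 0.7, 0.0]
opening: 0.601
```

Call:
step_arm --pt "0 0 0 0 -0.05 0 0.6" --pt "0 0 0 0 0 0 0.6"

```text
t: 20.95
tcp_pos: [495.5, 67.0, 41.3]
eef_rot: [-1.152, -1.301, 1.295]
force: [-0.2, 1.7, 0.1]
opening: 0.602
```

Call:
step_arm --pt "0 0 0 0 -0.05 0 0.6" --pt "0 0 0 0 0 0 0.6"

```text
t: 21.15
tcp_pos: [495.5, 65.9, 41.3]
eef_rot: [-1.152, -1.301, 1.295]
force: [-1.2, 1.3, 1.1]
opening: 0.6
```

Call:
step_arm --pt "0 0 0 0 -0.05 0 0.6" --pt "0 0 0 0 0 0 0.6"

```text
t: 21.35
tcp_pos: [495.5, 64.8, 41.3]
eef_rot: [-1.153, -1.3, 1.295]
force: [-1.7, 2.5, -0.5]
opening: 0.596
```

Call:
step_arm --pt "0 0 0 0 -0.05 0 0.6" --pt "0 0 0 0 0 0 0.6"

```text
t: 21.55
tcp_pos: [495.5, 64.1, 41.3]
eef_rot: [-1.152, -1.301, 1.295]
force: [-2.0, 3.7, 1.8]
opening: 0.6
```

Call:
step_arm --pt "0 0 0 0 -0.03 0 0.6" --pt "0 0 0 0 0 0 0.6"

```text
t: 21.75
tcp_pos: [495.4, 63.8, 41.4]
eef_rot: [-1.151, -1.301, 1.294]
force: [-2.7, 5.5, 2.9]
opening: 0.6
```

Call:
step_arm --pt "0 0 0 -0.07 0.75 0 0.6" --pt "0 0 0 0 0 1 0.6" --pt "0 0 0 0 0 1 0.6" --pt "0 0 0 0 0 1 0.6" --pt "0 0 0 0.12 -0.9 0 0.6" --pt "0 0 0 0.12 -0.9 0 0.6" --pt "0 0 0 0.12 -0.9 0 0.6" --pt "0 0 0 0.12 -0.9 0 0.6" --pt "0 0 0 0.12 -0.9 0 0.6" --pt "0 0 0 0.12 -0.9 0 0.6" --pt "0 0 0 0 0 0 0.6"

```text
t: 22.85
tcp_pos: [509.0, -31.8, 101.3]
eef_rot: [-1.155, -1.299, 1.294]
force: [-0.8, 0.6, -0.1]
opening: 0.602
```

```bash
python3 st.py
python3 - <<'E'
from h import *
np.set_printoptions(precision=1,suppress=True)
c,s=wristcam(); cv2.imwrite("pics/w7.png",c["img"])
# hub: light blob near the roller top, between fingers
g=c["img"].min(2)[225:290,250:330]; print((g[15:60:3,15:60:3]))
E
```

```text
t 22.85 tcp [509.03 -31.75 101.29] F [-0.81  0.64 -0.05] open 0.602 q [-0.06  0.29 -0.29  0.98 -0.   -0.18]
jaw yaw 96.76 yaw fix units 0.08 tilt fix units [0.01 0.07]
[[ 65  62  68  36  43  41  41  36  39  39  44  40  40  38  37]
 [ 64  65  58  42  42  40  40  38  60  74  54  36  38  37  37]
 [ 61  58  56  38  40  39  36  96 132 134 133  79  39  38  38]
 [ 61  59  53  38  40  39  45 136 133 134 133 129  34  39  39]
 [ 95  98  94  39  40  41  44 135 134 133 134 128  37  38  32]
 [104 102 104  43  38  41  39 117 134 135 137  91  38  38  37]
 [101 102 103  67  39  39  35  39  70  94  61  31  37  36  35]
 [ 86  86  83  85  54  41  39  41  38  35  41  37  41  37  74]
 [ 85  85  83  83  84  60  39  41  38  35  36  34  32  79  87]
 [114 114 115 115 113 116 131 112  88  65  94 119 120 120 118]
 [140 139 141 137 142 142 134 130 132 134 135 130 140 144 142]
 [147 113  94 120 147 149 134 129 130 133 132 131 145 149 140]
 [ 85  51  59  50 100 149 135 132 131 131 131 133 147 148  45]
 [ 58  63  64  62  61 149 134 131 131 131 131 131 146 137  60]
 [ 57  61  63  64  73 150 132 131 131 133 132 131 146 140  59]]
```

View pics/w7.png

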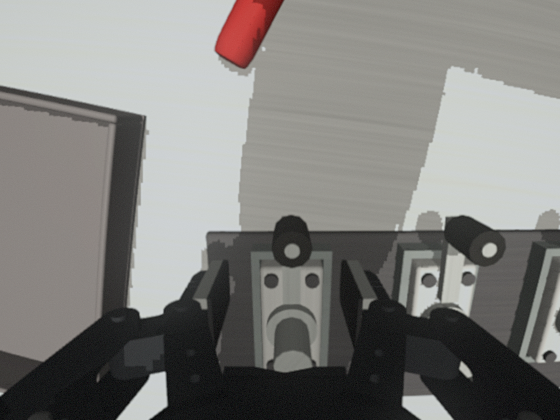

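The right roller's hub at (292,250) is about 2.5 mm left of the finger centre, which is good enough. I'll go down and press.

Call:
step_arm --pt "0 0 0 -0.05 0.1 -0.6 0.6" --pt "0 0 0 0 0 -0.8 0.6" --pt "0 0 0 0 0 -0.8 0.6" --pt "0 0 0 0 0 -0.8 0.6" --pt "0 0 0 -0.05 0.35 0 0.6" --pt "0 0 0 -0.03 0.2 0 0.6" --pt "0 0 0 0 0.1 0 0.6" --pt "0 0 0 0 0 0 0.6"

```text
t: 23.7
tcp_pos: [506.6, -14.2, 42.1]
eef_rot: [-1.153, -1.302, 1.295]
force: [0.4, 0.3, -0.0]
opening: 0.604
```

Call:
step_arm --pt "0 0 0 0 0.05 0 0.6" --pt "0 0 0 0 0.05 0 0.6" --pt "0 0 0 0 0 0 0.6"

```text
t: 24.0
tcp_pos: [506.2, -12.8, 41.5]
eef_rot: [-1.153, -1.301, 1.295]
force: [-0.0, -0.2, 1.0]
opening: 0.602
```

Call:
step_arm --pt "0 0 0 0 0.05 0 0.6" --pt "0 0 0 0 0 0 0.6"

```text
t: 24.2
tcp_pos: [506.0, -11.8, 41.4]
eef_rot: [-1.153, -1.3, 1.295]
force: [-0.5, -0.7, 0.8]
opening: 0.602
```

Call:
step_arm --pt "0 0 0 0 0.05 0 0.6" --pt "0 0 0 0 0 0 0.6"

```text
t: 24.4
tcp_pos: [505.8, -10.8, 41.2]
eef_rot: [-1.153, -1.3, 1.295]
force: [-1.5, -1.5, 1.4]
opening: 0.597
```

Call:
step_arm --pt "0 0 0 0 0.05 0 0.6" --pt "0 0 0 0 0 0 0.6"

```text
t: 24.6
tcp_pos: [505.7, -9.8, 41.2]
eef_rot: [-1.153, -1.3, 1.295]
force: [-1.1, -2.6, -0.1]
opening: 0.603
```

Call:
step_arm --pt "0 0 0 0 0.04 0 0.6" --pt "0 0 0 0 0 0 0.6"

```text
t: 24.8
tcp_pos: [505.7, -9.5, 41.3]
eef_rot: [-1.153, -1.299, 1.296]
force: [-2.5, -5.5, 1.7]
opening: 0.597
```

Call:
step_arm --pt "0 0 0 0 0.03 0 0.6" --pt "0 0 0 0 0 0 0.6"

```text
t: 25.0
tcp_pos: [505.7, -9.3, 41.4]
eef_rot: [-1.154, -1.299, 1.296]
force: [-2.1, -6.7, 3.8]
opening: 0.598
```

Call:
step_arm --pt "0 0 0 0.08 -0.8 0 0.6" --pt "0 0 0 0.08 -0.5 0 0.6" --pt "0 0 0 0.03 -0.1 0 0.6" --pt "0 0 0 0 -0.1 0 0.6" --pt "0 0 0 0 0 0 0.6"

```text
t: 25.5
tcp_pos: [509.8, -38.2, 41.2]
eef_rot: [-1.152, -1.301, 1.295]
force: [-0.1, 0.3, -0.3]
opening: 0.601
```

Call:
step_arm --pt "0 0 0 0 -0.05 0 0.6" --pt "0 0 0 0 -0.05 0 0.6" --pt "0 0 0 0 -0.05 0 0.6" --pt "0 0 0 0 0 0 0.6"

```text
t: 25.9
tcp_pos: [509.6, -41.2, 41.3]
eef_rot: [-1.152, -1.301, 1.295]
force: [-0.8, 1.7, -0.1]
opening: 0.598
```

Call:
step_arm --pt "0 0 0 0 -0.05 0 0.6" --pt "0 0 0 0 0 0 0.6"

```text
t: 26.1
tcp_pos: [509.6, -42.3, 41.3]
eef_rot: [-1.152, -1.3, 1.295]
force: [-1.5, 1.0, 0.7]
opening: 0.599
```

Call:
step_arm --pt "0 0 0 0 -0.05 0 0.6" --pt "0 0 0 0 0 0 0.6"

```text
t: 26.3
tcp_pos: [509.6, -43.4, 41.3]
eef_rot: [-1.152, -1.3, 1.295]
force: [-0.4, 0.8, -0.3]
opening: 0.604
```

Call:
step_arm --pt "0 0 0 0 -0.05 0 0.6" --pt "0 0 0 0 0 0 0.6"

```text
t: 26.5
tcp_pos: [509.7, -44.5, 41.3]
eef_rot: [-1.153, -1.3, 1.295]
force: [-0.1, 0.4, -0.3]
opening: 0.598
```

Call:
step_arm --pt "0 0 0 0 -0.04 0 0.6" --pt "0 0 0 0 0 0 0.6"

```text
t: 26.7
tcp_pos: [509.8, -44.8, 41.3]
eef_rot: [-1.152, -1.301, 1.295]
force: [-1.4, 4.2, 1.1]
opening: 0.599
```

Call:
step_arm --pt "0 0 0 0 -0.03 0 0.6" --pt "0 0 0 0 0 0 0.6"

```text
t: 26.9
tcp_pos: [509.6, -45.3, 41.3]
eef_rot: [-1.152, -1.301, 1.295]
force: [-2.0, 4.7, 2.9]
opening: 0.6
```

The totals at the fingers are about 26 mm of play on the left unit against about 7 mm on the middle and right ones, so the left unit is the worn one. Now to its post.

Call:
step_arm --pt "0 0 0 -0.07 0.75 0 0.6" --pt "0 0 0 0 0 1 0.6" --pt "0 0 0 0 0 1 0.6" --pt "0 0 0 0 0 1 0.6" --pt "0 0 0 0 0 1 0.6"

```text
t: 27.4
tcp_pos: [508.7, -30.3, 122.2]
eef_rot: [-1.154, -1.301, 1.295]
force: [-0.1, 0.5, -0.5]
opening: 0.601
```

Call:
step_arm --pt "0 0 0 0.19 0.95 0 0.6" --pt "0 0 0 0.19 0.95 0 0.6" --pt "0 0 0 0.19 0.95 0 0.6" --pt "0 0 0 0.19 0.95 0 0.6" --pt "0 0 0 0.19 0.95 0 0.6" --pt "0 0 0 0.19 0.95 0 0.6" --pt "0 0 0 0.19 0.95 0 0.6" --pt "0 0 0 0.19 0.95 0 0.6" --pt "0 0 0 0.19 0.95 0 0.6" --pt "0 0 0 0.19 0.95 0 0.6" --pt "0 0 0 0.19 0.95 0 0.6" --pt "0 0 0 0.19 0.95 0 0.6"

```text
t: 28.6
tcp_pos: [554.2, 198.8, 121.4]
eef_rot: [-1.153, -1.301, 1.295]
force: [0.4, -0.8, 0.2]
opening: 0.6
```

Call:
step_arm --pt "0 0 0 0 0 0 0.6" --pt "0 0 0 0 0 0 0.6"

```text
t: 28.8
tcp_pos: [553.9, 197.8, 121.1]
eef_rot: [-1.152, -1.301, 1.296]
force: [-0.3, -0.3, -0.2]
opening: 0.604
```

```bash
python3 st.py
```

```text
t 28.8 tcp [553.9  197.8  121.09] F [-0.25 -0.34 -0.17] open 0.604 q [ 0.34  0.4  -0.07  1.1  -0.    0.22]
jaw yaw 96.95 yaw fix units 0.03 tilt fix units [-0.    0.06]
```

Call:
step_arm --pt "0 0 0 0 0 -0.7 0.6" --pt "0 0 0 0 0 -0.7 0.6" --pt "0 0 0 0 0 -0.7 0.6" --pt "0 0 0 0 0 -0.7 0.6" --pt "0 0 0 0 0 -0.7 0.6" --pt "0 0 0 0 0 0 0.6" --pt "0 0 0 0 0 0 0.6"

```text
t: 29.5
tcp_pos: [553.9, 196.7, 51.5]
eef_rot: [-1.153, -1.3, 1.295]
force: [-0.4, -1.0, 0.6]
opening: 0.597
```

Call:
step_arm --pt "0 0 0 0 0 0 0.4" --pt "0 0 0 0 0 0 0.3" --pt "0 0 0 0 0 0 0.2" --pt "0 0 0 0 0 0 0.1" --pt "0 0 0 0 0 0 0" --pt "0 0 0 0 0 0 0" --grip_force 60

```text
t: 30.1
tcp_pos: [554.6, 198.4, 52.5]
eef_rot: [-1.152, -1.304, 1.293]
force: [-0.6, 5.5, 4.2]
opening: 0.266
```

Call:
step_arm --pt "0 0 0 0 0 0 0" --pt "0 0 0 0 0.05 0.25 0" --pt "0 0 0 0 0 0.25 0" --pt "0 0 0 0 0 0.25 0" --pt "0 0 0 0 0 0.25 0" --pt "0 0 0 0 0 0 0" --grip_force 90

```text
t: 30.7
tcp_pos: [554.0, 198.0, 72.0]
eef_rot: [-1.153, -1.3, 1.295]
force: [0.1, -0.3, -7.3]
opening: 0.254
```

Call:
step_arm --pt "0 0 0 0 0 0.5 0" --pt "0 0 0 0 0 0.9 0" --pt "0 0 0 0 0 0.9 0" --pt "0 0 0 0 0 0.9 0" --pt "0 0 0 0 0 0.9 0" --pt "0 0 0 0 0 0.7 0" --pt "0 0 0 0 0 0 0"

```text
t: 31.4
tcp_pos: [554.9, 198.5, 169.7]
eef_rot: [-1.155, -1.303, 1.293]
force: [-0.1, 1.2, -6.5]
opening: 0.25
```

Call:
step_arm --pt "0 0 0 0 -0.5 0 0" --pt "0 0 0 0 -0.9 0 0" --pt "0 0 0 0.08 -0.9 0 0" --pt "0 0 0 0.08 -0.9 0 0" --pt "0 0 0 0.08 -0.9 0 0" --pt "0 0 0 0.08 -0.9 0 0" --pt "0 0 0 0.08 -0.9 0 0" --pt "0 0 0 0.08 -0.9 0 0" --pt "0 0 0 0.08 -0.9 0 0" --pt "0 0 0 0.08 -0.9 0 0" --pt "0 0 0 0.08 -0.9 0 0" --pt "0 0 0 0.08 -0.9 0 0"

```text
t: 32.6
tcp_pos: [568.8, -11.9, 166.4]
eef_rot: [-1.152, -1.298, 1.296]
force: [0.2, -0.0, -6.3]
opening: 0.256
```

Call:
step_arm --pt "0 0 -0.3 0.05 -0.9 0 0" --pt "0 0 -0.3 0.05 -0.9 0 0" --pt "0 0 -0.3 0.05 -0.9 0 0" --pt "0 0 -0.3 0.05 -0.9 0 0" --pt "0 0 -0.3 0.05 -0.9 0 0" --pt "0 0 -0.3 0 -0.9 0 0" --pt "0 0 -0.3 0 -0.9 0 0" --pt "0 0 -0.3 0 -0.9 0 0" --pt "0 0 -0.3 0 -0.9 0 0" --pt "0 0 -0.3 0 -0.9 0 0" --pt "0 0 -0.3 0 -0.9 0 0" --pt "0 0 -0.2 0 -0.5 0 0"

```text
t: 33.8
tcp_pos: [575.0, -219.7, 167.2]
eef_rot: [-1.27, -1.118, 1.114]
force: [-0.4, -1.0, -6.6]
opening: 0.252
```

Call:
step_arm --pt "0 0 0 0 0 0 0" --pt "0 0 0 0 0 0 0"

```text
t: 34.0
tcp_pos: [574.9, -217.7, 167.2]
eef_rot: [-1.268, -1.12, 1.115]
force: [0.3, 1.8, -6.1]
opening: 0.253
```

```bash
python3 st.py
python3 - <<'E'
from h import *
a=env.camera("scene")["img"]; cv2.imwrite("pics/s8.png",a[40:340,60:500]);
E
```

```text
t 34.0 tcp [ 574.91 -217.65  167.18] F [ 0.27  1.8  -6.12] open 0.253 q [-0.36  0.41  0.08  1.23  0.   -0.24]
jaw yaw 82.88 yaw fix units 3.55 tilt fix units [-0.    0.06]
```

View pics/s8.png

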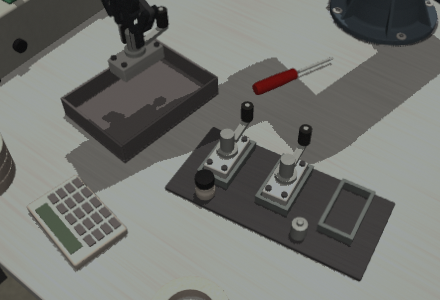

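The unit hangs upright at crop (137,60) over the tray, whose rim runs (62,102) to (217,80). The left nest is empty, and the middle and right units are still seated. I'll shift to the placing spot and lower.

Call:
step_arm --pt "0 0 0 0.08 -0.5 0 0" --pt "0 0 0 0.08 -0.45 0 0" --pt "0 0 0 0 0 -0.7 0" --pt "0 0 0 0 0 -0.9 0" --pt "0 0 0 0 0 -0.9 0" --pt "0 0 0 0 0 -0.9 0" --pt "0 0 0 0 0 -0.9 0" --pt "0 0 0 0 0 -0.6 0" --pt "0 0 0 0 0 -0.3 0" --pt "0 0 0 0 0 0 0" --pt "0 0 0 0 0 0 0"

```text
t: 35.15
tcp_pos: [578.7, -237.0, 64.0]
eef_rot: [-1.269, -1.121, 1.115]
force: [0.1, 0.1, -5.6]
opening: 0.252
```

Call:
step_arm --pt "0 0 0 0 0 -0.1 0" --pt "0 0 0 0 0 -0.1 0" --pt "0 0 0 0 0 -0.1 0" --pt "0 0 0 0 0 0 0"

```text
t: 35.55
tcp_pos: [578.0, -236.7, 57.1]
eef_rot: [-1.268, -1.12, 1.115]
force: [0.4, 0.5, -6.0]
opening: 0.25
```

Call:
step_arm --pt "0 0 0 0 0 -0.1 0" --pt "0 0 0 0 0 -0.1 0" --pt "0 0 0 0 0 0 0"

```text
t: 35.85
tcp_pos: [578.0, -236.7, 52.9]
eef_rot: [-1.268, -1.12, 1.116]
force: [0.3, 0.4, -6.3]
opening: 0.253
```

Call:
step_arm --pt "0 0 0 0 0 -0.07 0" --pt "0 0 0 0 0 0 0"

```text
t: 36.05
tcp_pos: [578.1, -236.7, 51.7]
eef_rot: [-1.268, -1.12, 1.115]
force: [-0.3, -0.3, -5.0]
opening: 0.25
```

Call:
step_arm --pt "0 0 0 0 0 -0.07 0" --pt "0 0 0 0 0 0 0"

```text
t: 36.25
tcp_pos: [578.1, -236.7, 50.3]
eef_rot: [-1.268, -1.12, 1.115]
force: [-0.6, -0.2, -6.4]
opening: 0.254
```

Call:
step_arm --pt "0 0 0 0 0 -0.05 0" --pt "0 0 0 0 0 0 0"

```text
t: 36.45
tcp_pos: [578.3, -236.8, 49.6]
eef_rot: [-1.269, -1.12, 1.115]
force: [-0.9, -0.3, -4.5]
opening: 0.25
```

Call:
step_arm --pt "0 0 0 0 0 -0.05 0" --pt "0 0 0 0 0 0 0"

```text
t: 36.65
tcp_pos: [578.4, -236.7, 49.5]
eef_rot: [-1.269, -1.121, 1.115]
force: [-2.8, 2.5, 4.2]
opening: 0.255
```

Call:
step_arm --pt "0 0 0 0 0 -0.05 0" --pt "0 0 0 0 0 0 0"

```text
t: 36.85
tcp_pos: [578.4, -236.7, 49.4]
eef_rot: [-1.27, -1.121, 1.115]
force: [-5.2, 2.7, 13.2]
opening: 0.253
```

The unit is standing on the floor (upward force 13 N). I'll release and retreat straight up.

Call:
step_arm --pt "0 0 0 0 0 0 0.3" --pt "0 0 0 0 0 0 0.4" --pt "0 0 0 0 0 0 0.5" --pt "0 0 0 0 0 0 0.6" --pt "0 0 0 0 0 0 0.6" --pt "0 0 0 0 0 0 0.6" --grip_force 40

```text
t: 37.45
tcp_pos: [578.2, -236.8, 47.4]
eef_rot: [-1.268, -1.12, 1.115]
force: [-0.2, 0.1, -0.4]
opening: 0.599
```

Call:
step_arm --pt "0 0 0 0 0 0.3 0.6" --pt "0 0 0 0 0 0.6 0.6" --pt "0 0 0 0 0 0.9 0.6" --pt "0 0 0 0 0 0.9 0.6" --pt "0 0 0 0 0 0.9 0.6" --pt "0 0 0 0 0 0.9 0.6" --pt "0 0 0 -0.7 0 0.9 0.6" --pt "0 0 0 -0.9 0 0.9 0.6" --pt "0 0 0 -0.9 0 0.5 0.6" --pt "0 0 0 -0.9 0 0 0.6" --pt "0 0 0 -0.9 0 0 0.6" --pt "0 0 0 0 0 0 0.6"

```text
t: 38.65
tcp_pos: [490.6, -236.7, 185.0]
eef_rot: [-1.27, -1.12, 1.115]
force: [-0.2, 0.1, 0.1]
opening: 0.597
```

```bash
python3 st.py
python3 - <<'E'
from h import *
a=env.camera("scene")["img"][40:340,60:500]; b=env.camera("side")["img"][80:380,140:460]
cv2.imwrite("pics/f9.png",np.hstack([a,b]));
E
```

```text
t 38.65 tcp [ 490.61 -236.7   185.02] F [-0.18  0.06  0.07] open 0.597 q [-0.45  0.29 -0.07  1.21  0.   -0.33]
jaw yaw 82.85 yaw fix units 3.56 tilt fix units [0.01 0.07]
```

View pics/f9.png

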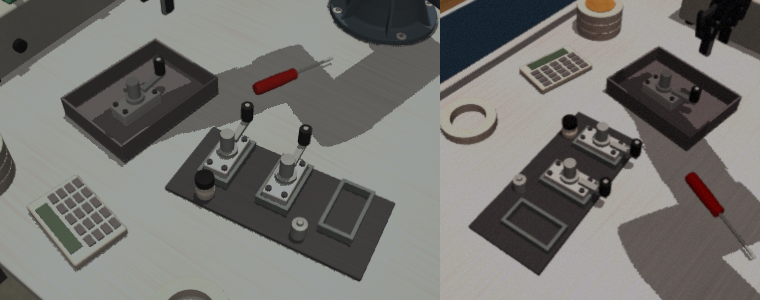

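Both views show the worn unit upright and well inside the tray, at (132,95) and (662,85), with the left nest empty. The other two units are seated and the bystanders are in place. The gripper is clear.

```bash
python3 -c "
from bench import env
print(env.sign_off())"
```

```text
the job is handed in; nothing more can be done
None
```

I felt all three rollers from left to right, found the left unit worn, and set it down in the reject tray. I handed the job in at about 39 s; sign-off reports no verdict.

- **Feeling:** I pressed each roller left and then right, in steps of about 1 mm, until the force rose to between 4.7 and 6.7 N. Total travel was about 26 mm on the left unit and about 7 mm on the middle and right ones. Part of that travel is the block shifting in its nest.
- **Placing:** I lifted the left unit by its post and lowered it until the tray floor took its weight, with 13 N upward on the tool against the 80 N limit. I then released it and backed off upward.
- **Last checks:** Both camera views show the worn unit upright inside the tray and the two sound units in their nests. The spare roller, jar and other bystanders in view look unmoved; the cup and scissors were outside these last pictures. The tool force was back to about 0 N. I judged the tray's centre and the sound units' positions by eye, not to the millimetre.
- **What went wrong:** On the first approach joint 6 reached its limit and the tool stopped short. I turned the gripper half round before touching anything, which cost about 5 s. Contact forces below about 1 N were lost in the sensor noise, so first contact with each roller is only approximate.

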